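# Push a component carrier round the L-slot of a test jig

## Task

The round carrier disc on the test jig holds a capacitor and has a guide pin that runs in the jig's L-shaped slot. Push the disc by its rim with the fingertips along the long leg of the slot to the corner, then round the corner and along the short leg fully to its end, so that the capacitor stands in front of the contact block. Only push: do not pick up the carrier, do not touch or upset the capacitor, and leave the two loose parts on the jig's plate where they are.

Things in the scene. Friction and masses are not known exactly. Their poses are not given: they have to be found in the camera images.
- jig: Fixed test jig: aluminium plate on a dark sub-plate, 212 x 240 mm, flat top 26 mm above the worktop. Origin: at worktop level below the slot's corner; the plate spans x -62..150, y -178..62 mm in its own axes. L-shaped slot, 18 mm wide, 14 mm deep: long leg along the jig's y from y = -115 mm to the corner, short leg along x from the corner to x = +70 mm (travel of the pin's centre).
- slot_corner (a point): Corner of the slot (crossing of the legs' centre lines), on the plate's top surface: where the pin's centre is when it stands in the corner; it has about 2 mm play to each side, and the slot's wall stops it there. Axes as the jig.
- slot_end (a point): End of the short leg, on the plate's top surface: where the pin's centre is when the carrier is fully home, 70 mm from slot_corner along the jig's +x. The slot's wall stops the pin 2 mm beyond. Axes as the jig.
- contact_block (a point): Foot of the black contact block on the plate beyond the end of the short leg, at x = 136 mm, y = 0 in the jig. The block is 22 x 56 mm, its top with screw heads 37 mm above the plate; two brass leaves reach from it back to x = 92 mm, 30 mm above the plate.
- carrier: Loose grey plastic disc, 92 mm diameter, 16 mm thick, flat on the jig's plate, 0.14 to 0.28 kg. Origin: centre of its underside, on the plate's top. Under it a pin, 14 mm diameter, 10 mm long, sits in the slot. A central round pocket, 28 mm wide, floor 6 mm above the underside, holds the capacitor. Starts in the long leg, 75 to 115 mm before the corner.
- capacitor: Black cylindrical capacitor, 25 mm in diameter, 42 mm high, standing loose in the carrier's pocket; its top is 48 mm above the plate. Origin: centre of its underside; z up.
- small_capacitor: Blue cylindrical capacitor, 18 mm in diameter, 30 mm high, standing loose on the jig's plate in the angle inside the L, clear of the carrier's way. Origin: centre of its underside.
- adapter: Small metal coaxial adapter, 16 x 40 x 14 mm, lying loose on the jig's plate in the angle inside the L. Origin: centre of its underside.
Things that resemble listed ones, but are neither listed nor needed, are in the scene too. There is more than one size of the carrier; the one meant has the size given above. Leave any red look-alike of the capacitor alone.

How it is judged:
By the outcome, as a careful person would: the job done as asked, in the order asked, and still so for the second after the job is handed in, with the robot touching nothing.
It also fails if it takes over 42 s, if anything falls off the work surface, if the arm or the gripper's body presses on something with over 40 N, if the wrist force passes 120 N, or if a joint passes its speed limit or range.

## Robot

A 6-joint arm with a two-finger parallel gripper is mounted at the origin on a cart in front of the work surface, level with it; the furniture and walls round the work are solid. World frame = base frame: x ahead of the robot, y to its left, z up, the work surface at z = 0. Lengths are in m, angles in degrees, forces in N, time in s.
With the tool pointing down it reaches from about 0.35 to 0.775 m from the base axis. Payload 5.5 kg.
Tool frame: the origin (TCP) lies midway between the tips of the shut fingers; the grasp point (between the pads) lies behind it (arm.pinch_z is the z of the grasp point in the tool frame, in m); z points along the fingers, y is the line along which they close (so a half turn about z gives the same grasp; the last joint's range is limited). The gripper opens to 85 mm and grips with 20 to 120 N. Pads are 22 mm wide; open, the fingers measure 114 mm over their backs; the gripper's body (76 mm by 85 mm) begins 54 mm behind the grasp point. The pads swing forward as they close: fully open they stand 13 mm farther back than shut.
Start: joints at [-75.665, 17.945, 2.641, 74.691, 0, 82.002], TCP at [0.219, -0.532, 0.205] pointing down, gripper open.
Joint ranges: [-158.12, 158.12], [-49.38, 96.58], [-58.88, 72.47], [-126.05, 133.96], [-84.25, 85.87], [-180, 180]. Speed limits (degrees/s): [147.25, 147.25, 180, 180, 180, 180].

## Interface

Orientations are given as [roll, pitch, yaw] about the fixed x, y, z axes, in that order (R = Rz(yaw) Ry(pitch) Rx(roll)).
In Python, from workcell import readout, imaging, workorder, arm gives the robot as it stands.
- The arm moves only by the shell command python3 -m crank 'ROWS'. ROWS is JSON, a list that holds one entry, the list of rows, each a list of 5 numbers: the finger opening in mm, from 0 to 85.4, then the shift along the tool's x, y, z in units of 25 mm (1.0 is 25 mm), then the turn about the tool's z in rad. In form: [[[claw, tx, ty, tz, twist], ...]]. A call has 1 to 10 rows; each row is the pose to reach, as a shift and turn from the pose commanded when the call began, along the tool's axes at that moment; what a row does not reach only later rows make up. A row lasts 1/12 s, in which the tool goes at most 41.7 mm and 7.16 degrees, less where a joint would pass 70% of its speed; a pose out of reach is approached as far as the arm can. A call with a gripper value outside its range is refused whole. The fingers move at their own pace and stop on an object; the grip force is fixed at half the most. Time passes only in rows, so rows that repeat a pose let the fingers close. It gives the time, the measured TCP pose, the force, the opening and the grip force at its end, in the units of the state.
- readout.observe(): the state, without advancing time (a new reading comes with each control period).
- imaging.grab_frame(name): name is "scene" or "side" or "wrist"; returns a dict with "img" (480x640x3 uint8, red, green, blue), "mtx" (3x3 intrinsics, pixels), "distortion" ([k1, k2, p1, p2, k3] as OpenCV has them; the pictures are not rectified), "rvec" (rotation vector, rad) and "tvec" (3), from world to camera coordinates, as OpenCV has them. Camera axes: x right, y down, z forward; pixel columns grow to the right and rows downward; lengths in m; the calibration is good to about 2 mm. A picture is of the moment at which its call begins. There is no depth.
- workorder.sign_off(): hands the job in; it is judged then, once.
The state is a dict: "t": time; "joint_positions": joint angles; "dq": joint speeds; "tau": joint torques, N m; "tool_pos": TCP position; "tcp_rot": TCP orientation; "contact_force": force on the tool from outside, world axes, zero at the start; "wrist_torque": the same for the moment, N m; "grip_width": opening from 0.0 (shut) to 1.0 (fully open); "finger_force": force on a finger pad.
Only numpy, scipy, OpenCV 4.12 (cv2) and the standard library are available. Lean on these libraries where they do the work, as an engineer would, in place of code of your own. Each camera call takes 0.05 s, during which the arm holds its last target. There are 200 camera calls.

## Working session

There is one attempt and no reset: what is moved stays moved. The work goes in short steps, Python scripts to look and compute and a shell command to move; the robot and the scene stay as the last step left them, time stands still between calls to the robot, and variables do not carry over. Pictures are saved under pics/ and viewed, at most 10 in all, crops included, and the job is handed in when it is done.

```bash
mkdir -p pics; ls; python3 - <<'E'
from workcell import readout, imaging, arm
import cv2,numpy as np
s=readout.observe(); print(s); print(arm.pinch_z)
for n in ("scene","side"):
    f=imaging.grab_frame(n); cv2.imwrite(f"pics/{n}0.png",f["img"][...,::-1]); np.savez(f"pics/{n}0.npz",**f)
    print(n,f["rvec"],f["tvec"],f["mtx"],f["distortion"])
E
```

```text
pics
{'t': 0.0, 'joint_positions': array([-7.56652945e+01,  1.79909270e+01,  2.57691283e+00,  7.46906488e+01,
        1.73095880e-03,  8.20011152e+01]), 'dq': array([-9.92390542e-03,  4.99185492e-02,  6.43918390e-05,  5.24241596e-02,
       -1.11910549e-01, -3.88136897e-03]), 'tau': array([ 2.60449415e-04, -4.80623603e+01,  2.98534852e+01,  1.93628110e-02,
        2.23368971e-05,  3.84017170e-06]), 'tool_pos': array([ 0.21835631, -0.53132312,  0.20410725]), 'tcp_rot': array([-1.79896596e+02, -1.62783550e-02,  2.23335741e+01]), 'contact_force': array([ 0.74892994, -1.00845349,  0.36432332]), 'wrist_torque': array([ 0.00066282,  0.00877318, -0.05629366]), 'finger_force': 0.0, 'grip_width': 1.0006871266711819}
-0.0187
scene [ 1.9610232  -0.999837    0.57032881] [-0.38017481  0.25379776  0.70305338] [[614.01285285   0.         324.19823512]
 [  0.         614.01285285 228.6590864 ]
 [  0.           0.           1.        ]] [-0.08611221  0.          0.          0.          0.        ]
side [ 0.33157033 -2.54792766  1.60191914] [0.5210264  0.14654963 0.75362954] [[484.84929847   0.         324.43947203]
 [  0.         484.84929847 236.19053059]
 [  0.           0.           1.        ]] [-0.09124421  0.          0.          0.          0.        ]
```

View pics/scene0.png

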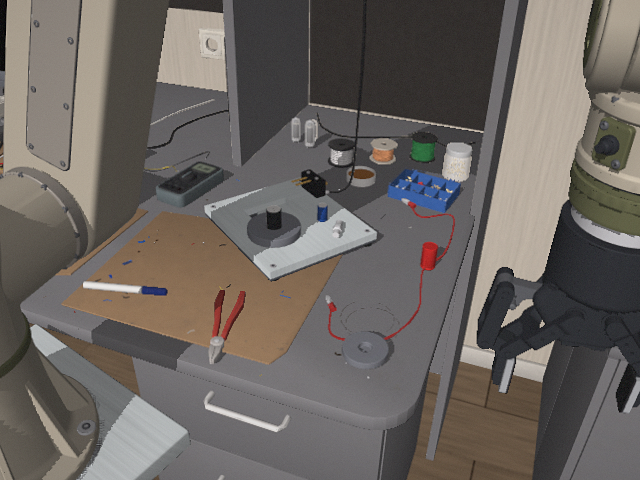

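View pics/side0.png

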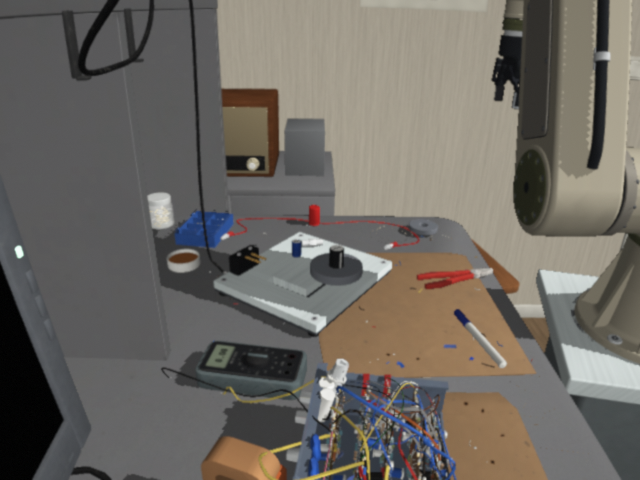

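Scene image: the carrier candidates are the disc on the jig at (273,232) and a loose disc on the worktop at (366,348). The capacitor candidates are the black one in the disc at (273,215), the red look-alike at (429,257) and the blue small one at (322,213). The adapter is at (338,229) and the contact block at (314,183), with a hanging cable behind it. In the side image the carrier is at (337,268) and the block at (243,259). I choose the disc on the jig that carries the black capacitor, and check it with one close crop.

```bash
cat > h.py <<'E'
import numpy as np,cv2
def ray(f,px,z):
    "pixel(s) -> world xy on plane z"
    n=cv2.undistortPoints(np.array(px,float).reshape(-1,1,2),f["mtx"],f["distortion"]).reshape(-1,2)
    R=cv2.Rodrigues(f["rvec"])[0]; c=-R.T@f["tvec"]
    d=np.c_[n,np.ones(len(n))]@R
    return (c+d*((z-c[2])/d[:,2])[:,None])[:,:2]
def proj(f,P): return cv2.projectPoints(np.array(P,float).reshape(-1,1,3),f["rvec"],f["tvec"],f["mtx"],f["distortion"])[0].reshape(-1,2)
E
python3 - <<'E'
import cv2,numpy as np
a=cv2.imread("pics/scene0.png")[160:285,190:390]; b=cv2.imread("pics/side0.png")[225:335,205:405]
a=cv2.resize(a,None,fx=4,fy=4,interpolation=cv2.INTER_CUBIC)[:,:]
b=cv2.resize(b,None,fx=4,fy=4,interpolation=cv2.INTER_CUBIC)
cv2.imwrite("pics/ca.png",a);cv2.imwrite("pics/cb.png",b)
E
```

```text
(no output)
```

View pics/ca.png

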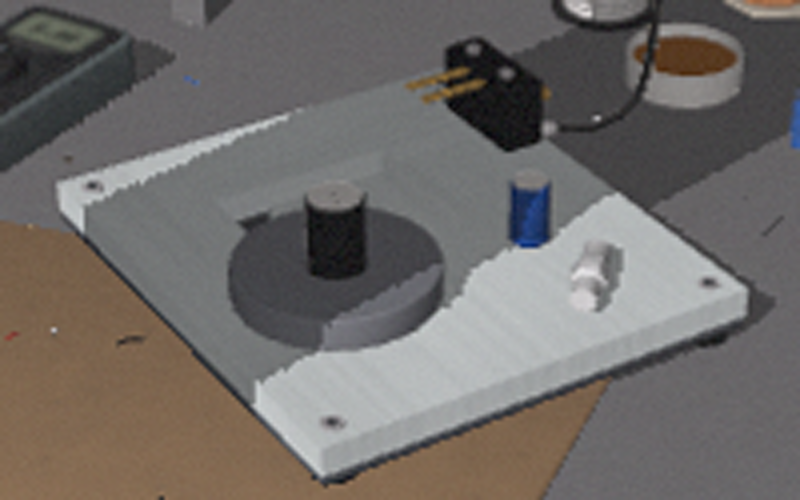

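View pics/cb.png

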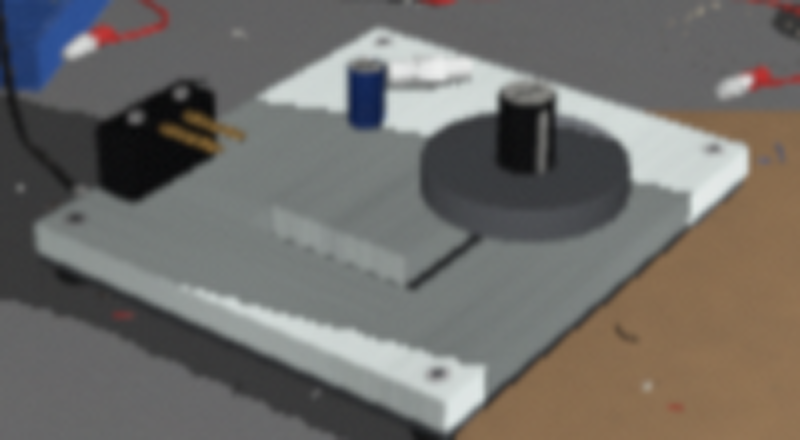

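The scene crop shows the large disc with the black capacitor, which is the right one. The plate's top corners in the scene crop are (58,184), (322,455) and (748,292), with the slot corner near (235,212). In the side crop they are (445,405), (748,150), (380,28) and (36,222). The capacitor's top centre is at (336,194) in the scene crop and (528,93) in the side crop.

```bash
python3 - <<'E'
from h import *
A=np.load("pics/scene0.npz");B=np.load("pics/side0.npz")
o=lambda p,off:(np.array(p,float)+.5)/4-.5+np.array(off)
oa=(190,160);ob=(205,225)
pa=ray(A,o([[58,184],[322,455],[748,292]],oa),.026); pb=ray(B,o([[445,405],[748,150],[380,28],[36,222]],ob),.026)
J=np.array([[-62,62],[-62,-178],[150,-178],[150,62]])/1000
def fit(P,Q):
    p0,q0=P.mean(0),Q.mean(0);h=(P-p0).T@(Q-q0);th=np.arctan2(h[0,1]-h[1,0],h.trace())
    R=np.array([[np.cos(th),-np.sin(th)],[np.sin(th),np.cos(th)]]);t=q0-R@p0
    print(np.degrees(th),t,"res mm",np.round(1000*(Q-(P@R.T+t)),1).tolist());return R,t
fit(J[:3],pa);fit(J,pb);R,t=fit(np.r_[J[:3],J],np.r_[pa,pb])
inj=lambda w:np.round(1000*(w-t)@R,1)
for n,a,b,z in [("cap top",(336,194),(528,93),.074),("blue top",(531,180),(367,67),.056),("adapter",(595,275),(430,72),.033)]:
    wa,wb=ray(A,o([a],oa),z),ray(B,o([b],ob),z);print(n,wa,wb,inj(wa),inj(wb))
for n,p in [("corner",(0,0)),("end",(.07,0)),("block",(.136,0))]:print(n,R@p+t)
E
```

```text
-20.487519194184685 [0.54410274 0.08362811] res mm [[0.8, 0.7], [-0.7, -1.4], [-0.1, 0.7]]
-20.72675917770112 [0.54560932 0.08759896] res mm [[-1.0, 0.3], [1.1, 1.2], [0.5, -0.5], [-0.6, -1.0]]
-20.541548100164935 [0.54487306 0.08584826] res mm [[-0.0, -1.6], [-1.3, -3.7], [-0.7, -1.5], [-0.0, 2.1], [1.4, 3.4], [0.5, 1.0], [0.1, 0.2]]
cap top [[0.51729376 0.00581049]] [[0.51537739 0.00862786]] [[  2.3 -84.6]] [[ -0.5 -82.7]]
blue top [[ 0.60085253 -0.03493619]] [[ 0.5987873  -0.03029755]] [[ 94.8 -93.5]] [[ 91.2 -89.8]]
adapter [[ 0.58444925 -0.08079161]] [[ 0.58195207 -0.0778243 ]] [[  95.5 -142.2]] [[  92.2 -140.3]]
corner [0.54487306 0.08584826]
end [0.61042232 0.0612862 ]
block [0.67222591 0.03812769]
```

```bash
python3 - <<'E'
from h import *
A=np.load("pics/scene0.npz");B=np.load("pics/side0.npz")
for f in(A,B):
    R=cv2.Rodrigues(f["rvec"])[0];print("cam",-R.T@f["tvec"])
print("desk pts",ray(A,[[475,130],[470,235],[410,405],[310,105],[230,165],[366,345],[429,270]],0).round(3).tolist())
print("side desk",ray(B,[[460,222],[330,217],[220,358],[165,355]],0).round(3).tolist())
for xy in [(.5,-.45),(.7,-.45),(.9,-.4),(.3,-.45),(.3,-.35)]:
    print(xy,proj(A,[[*xy,-.7],[*xy,0],[*xy,.4]]).round().tolist())
E
```

```text
cam [-0.15655202 -0.56167503  0.60269633]
cam [0.3643259  0.72521587 0.44970142]
desk pts [[1.2, -0.071], [0.753, -0.255], [0.342, -0.357], [1.078, 0.344], [0.694, 0.274], [0.401, -0.254], [0.613, -0.244]]
side desk [[0.299, -0.341], [0.595, -0.281], [0.627, 0.243], [0.705, 0.26]]
(0.5, -0.45) [[451.0, 604.0], [524.0, 363.0], [600.0, 82.0]]
(0.7, -0.45) [[490.0, 531.0], [568.0, 290.0], [639.0, 42.0]]
(0.9, -0.4) [[504.0, 460.0], [573.0, 226.0], [631.0, 9.0]]
(0.3, -0.45) [[403.0, 691.0], [463.0, 464.0], [538.0, 147.0]]
(0.3, -0.35) [[358.0, 659.0], [389.0, 424.0], [425.0, 116.0]]
```

```bash
python3 -m crank '[[[50,1.5,-1.2,0,0],[50,3,-2.3,0,0],[50,4.2,-3.3,0,0],[50,5.4,-4.2,0,0],[50,6.6,-5.1,0,0],[50,7.7,-6,0,0],[50,8.7,-6.75,0,0],[50,8.7,-6.75,0,0]]]' && python3 -m crank '[[[50,1,-0.8,0,-0.1],[50,2.2,-1.7,0,-0.2],[50,3.3,-2.6,0,-0.3],[50,4.4,-3.4,0,-0.4],[50,5.5,-4.3,0,-0.5],[50,6.6,-5.1,0,-0.6],[50,7.7,-6,0,-0.7],[50,8.7,-6.75,0,-0.822],[50,8.7,-6.75,0,-0.822],[50,8.7,-6.75,0,-0.822]]]'
```

```text
t: 0.77
tool_pos: [0.3569, -0.2882, 0.2049]
tcp_rot: [-179.9, -0.1, 22.7]
contact_force: [-1.2, 0.2, -1.0]
grip_width: 0.583
finger_force: 0.0
t: 1.6
tool_pos: [0.4929, -0.0533, 0.2044]
tcp_rot: [-179.9, 0.0, 69.6]
contact_force: [-0.4, -0.4, 0.2]
grip_width: 0.586
finger_force: 0.0
```

```bash
python3 - <<'E'
from h import *
from workcell import imaging
f=imaging.grab_frame("wrist");np.savez("pics/w1.npz",**f);cv2.imwrite("pics/w1.png",f["img"][...,::-1])
t=np.array([.545,.0858]);th=np.radians(-20.55);R=np.array([[np.cos(th),-np.sin(th)],[np.sin(th),np.cos(th)]])
for n,p,z in[("corner",(0,0),26),("end",(70,0),26),("disc",(.7,-84),42),("tcp",(0,-150),26),("c1",(-62,62),26),("c2",(-62,-178),26)]:print(n,proj(f,[*(R@(np.array(p)/1000)+t),z/1000]))
E
```

```text
corner [[325.98775431  -1.70854074]]
end [[423.98384767  -1.49967878]]
disc [[326.63766886 121.63317005]]
tcp [[325.49864074 202.81018981]]
c1 [[ 233.17484349 -107.39720534]]
c2 [[252.53091325 234.69009585]]
```

View pics/w1.png

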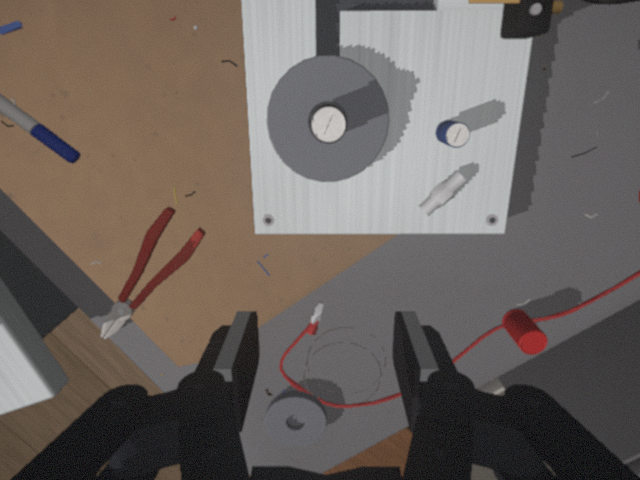

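Wrist view: the disc centre is at (328,119), within 3 px of the prediction, and the slot centreline is at x≈328. The blue capacitor (455,134) and the adapter (443,192) are well clear of the fingers' track. I descend behind the disc.

```bash
python3 -m crank '[[[50,0,0.06,1,0],[50,0,0.06,2,0],[50,0,0.06,3,0],[50,0,0.06,4,0],[50,0,0.06,5,0],[50,0,0.06,5.8,0],[50,0,0.06,6.4,0],[50,0,0.06,6.7,0],[50,0,0.06,6.9,0],[50,0,0.06,6.9,0]]]'; python3 - <<'E'
from h import *
from workcell import imaging
f=imaging.grab_frame("side");g=imaging.grab_frame("wrist")
a=cv2.resize(f["img"][215:335,240:440],None,fx=4,fy=4,interpolation=cv2.INTER_CUBIC)[:,:,::-1]
cv2.imwrite("pics/s2.png",a)
E
```

```text
t: 2.48
tool_pos: [0.4933, -0.0558, 0.0319]
tcp_rot: [-179.9, 0.0, 69.3]
contact_force: [-0.6, 0.1, -0.2]
grip_width: 0.59
finger_force: 0.0
```

View pics/s2.png

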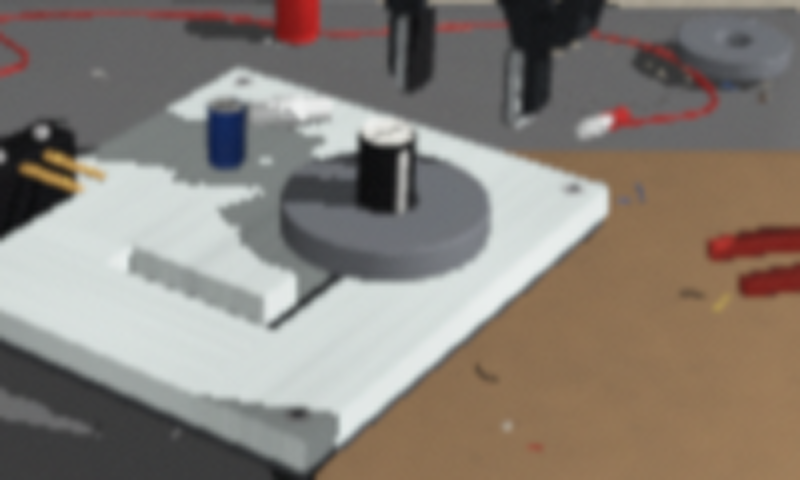

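Side view: the fingertips are at about (405,90) and (520,125) in the crop, and the disc is untouched at (385,205). I check where those tips sit in relation to the reported TCP.

```bash
python3 - <<'E'
from h import *
from workcell import imaging,readout
s=readout.observe();print(s["t"],s["tool_pos"],s["tcp_rot"],s["joint_positions"],s["grip_width"])
B=np.load("pics/side0.npz")
p=s["tool_pos"][:2];u=np.array([.937,-.35])
for z in(.026,.032,.04,.06,.08,.1):
  print(z,[((proj(B,[*(p+k*u),z])[0]-[240,215])*4).round() for k in(-.025,0,.025)])
E
```

```text
2.5833 [ 0.49451031 -0.0556283   0.03322064] [1.79935542e+02 2.94360708e-03 6.93701284e+01] [-1.56637988e+01  1.65123197e+01 -2.50535910e+01  4.83701278e+01
 -8.51244487e-03  9.49660664e+01] 0.5883472940906662
0.026 [array([505., 184.]), array([458., 169.]), array([413., 153.])]
0.032 [array([506., 173.]), array([459., 157.]), array([413., 142.])]
0.04 [array([507., 157.]), array([460., 142.]), array([414., 127.])]
0.06 [array([509., 118.]), array([462., 103.]), array([415.,  88.])]
0.08 [array([512.,  77.]), array([464.,  63.]), array([417.,  49.])]
0.1 [array([515.,  36.]), array([466.,  22.]), array([419.,   9.])]
```

```bash
cat >> h.py <<'E'
def pair(name,ca=(190,390,150,285),cb=(240,440,215,330)):
    "scene crop over side crop, x2.2, one picture"
    from workcell import imaging
    r=[]
    for n,c in(("scene",ca),("side",cb)):
        f=imaging.grab_frame(n);np.savez(f"pics/{name}_{n}.npz",**f)
        r.append(cv2.resize(f["img"][c[2]:c[3],c[0]:c[1],::-1],(800,int(4*(c[3]-c[2]))),interpolation=cv2.INTER_CUBIC))
    cv2.imwrite(f"pics/{name}.png",cv2.resize(np.vstack(r),None,fx=.6,fy=.6,interpolation=cv2.INTER_AREA))
E
python3 -c "
from h import *
pair('p3')"
```

```text
(no output)
```

View pics/p3.png

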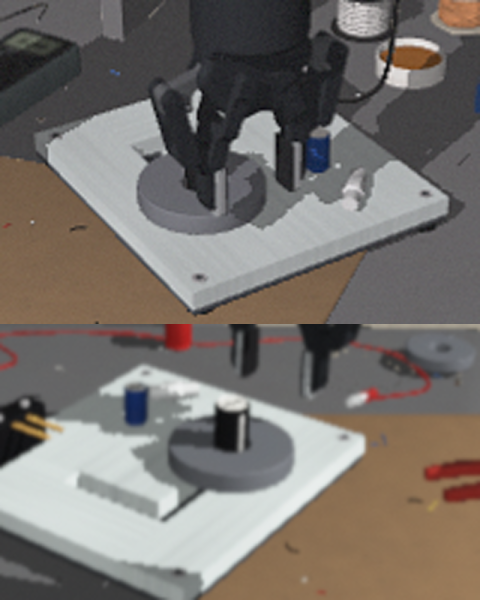

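Two views: the scene crop has the tips at (220,213) and (291,190), the side crop at (312,397) and (240,373). I triangulate.

```bash
python3 - <<'E'
from h import *
A=np.load("pics/p3_scene.npz");B=np.load("pics/p3_side.npz")
P=lambda f:np.c_[cv2.Rodrigues(f["rvec"])[0],f["tvec"]]
U=lambda f,p:cv2.undistortPoints(np.array(p,float).reshape(-1,1,2),f["mtx"],f["distortion"]).reshape(-1,2).T
a=np.array([[220,213],[291,190]])/2.4+[190,150];b=(np.array([[312,397],[240,373]])-[0,324])/2.4+[240,215]
X=cv2.triangulatePoints(P(A),P(B),U(A,a),U(B,b));X=(X[:3]/X[3]).T;print(X.round(4),X.mean(0))
print(proj(A,X)-a,proj(B,X)-b)
E
```

```text
[[ 0.4679 -0.0489  0.0592]
 [ 0.5248 -0.0681  0.0591]] [ 0.4963371  -0.05849963  0.05910663]
[[-0.804079    1.00793824]
 [ 0.65731792 -0.92893489]] [[-0.73706152 -0.86512404]
 [ 0.61290728  0.79077998]]
```

Both views agree that the tips stand at z≈0.059, about 26 mm above the nominal TCP. The xy position matches. I go lower in small steps and watch the force.

```bash
python3 -m crank '[[[50,0,0,0.15,0],[50,0,0,0.3,0],[50,0,0,0.4,0],[50,0,0,0.5,0],[50,0,0,0.5,0]]]'; python3 -m crank '[[[50,0,0,0.06,0],[50,0,0,0.12,0],[50,0,0,0.18,0],[50,0,0,0.18,0]]]';  python3 -c "
from h import *
pair('p4')"
```

```text
t: 3.1
tool_pos: [0.4935, -0.0547, 0.0193]
tcp_rot: [-179.9, 0.0, 69.4]
contact_force: [-1.0, -0.1, -0.5]
grip_width: 0.584
finger_force: 0.0
t: 3.43
tool_pos: [0.4939, -0.0549, 0.0152]
tcp_rot: [-180.0, 0.0, 69.4]
contact_force: [1.2, 0.1, 0.1]
grip_width: 0.585
finger_force: 0.0
```

View pics/p4.png

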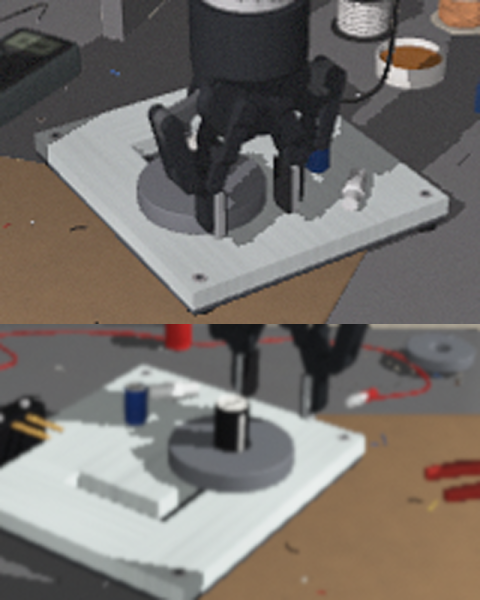

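The tips are now at scene (220,237) and side (306,416), so z≈0.042, with no contact. I go down another 9 mm or so.

```bash
python3 -m crank '[[[50,0,0,0.08,0],[50,0,0,0.16,0],[50,0,0,0.24,0],[50,0,0,0.3,0],[50,0,0,0.36,0],[50,0,0,0.36,0]]]'
```

```text
t: 4.03
tool_pos: [0.4938, -0.0549, 0.0061]
tcp_rot: [-180.0, 0.0, 69.4]
contact_force: [0.5, 0.4, -0.1]
grip_width: 0.586
finger_force: 0.0
```

```bash
python3 -c "
from h import *
pair('p5')
A=np.load('pics/p5_scene.npz');B=np.load('pics/p5_side.npz');print(proj(A,[[.468,-.049,.034],[.5248,-.068,.034]]),proj(B,[[.468,-.049,.034],[.5248,-.068,.034]]))
# vertical brightness profile of the light pad strip, scene, columns of left finger
g=A['img'].mean(2);print(g[225:262,280:284].round().astype(int).tolist())"
```

```text
[[281.22897379 252.75216241]
 [311.72051753 240.940993  ]] [[368.37742495 256.8711278 ]
 [340.12638703 248.25341262]]
[[40, 41, 41, 42], [35, 40, 42, 39], [38, 39, 42, 41], [41, 42, 38, 41], [42, 34, 41, 42], [42, 43, 33, 51], [42, 33, 38, 47], [40, 38, 42, 47], [35, 39, 40, 58], [37, 42, 45, 35], [45, 71, 98, 99], [143, 116, 102, 95], [150, 125, 120, 92], [149, 126, 121, 91], [151, 128, 121, 90], [149, 129, 127, 111], [151, 129, 125, 115], [152, 130, 127, 115], [150, 130, 128, 110], [150, 131, 128, 116], [151, 131, 130, 117], [151, 131, 128, 115], [150, 130, 125, 111], [153, 132, 127, 112], [151, 130, 128, 111], [148, 131, 129, 113], [149, 132, 128, 110], [148, 130, 126, 112], [143, 121, 99, 87], [150, 152, 178, 164], [180, 181, 170, 117], [180, 183, 181, 175], [177, 179, 182, 182], [178, 179, 178, 181], [179, 177, 177, 178], [181, 179, 178, 178], [179, 180, 179, 177]]
```

The tips are at z≈0.033, on the rim and clear of the plate. Now I push along the long leg.

```bash
python3 -m crank '[[[50,0.13,0,0,0],[50,0.26,0,0,0],[50,0.4,0,0,0],[50,0.53,0,0,0],[50,0.66,0,0,0],[50,0.8,0,0,0],[50,0.93,0,0,0],[50,1.06,0,0,0],[50,1.2,0,0,0],[50,1.33,0,0,0]]]'; python3 -m crank '[[[50,0.13,0,0,0],[50,0.26,0,0,0],[50,0.4,0,0,0],[50,0.53,0,0,0],[50,0.66,0,0,0],[50,0.8,0,0,0],[50,0.93,0,0,0],[50,1.06,0,0,0],[50,1.2,0,0,0],[50,1.3,0,0,0]]]'; python3 - <<'E'
from h import *
from workcell import imaging
for n in("scene","side"):
    f=imaging.grab_frame(n);np.savez(f"pics/q_{n}.npz",**f)
cv2.imwrite("pics/q.png",np.vstack([cv2.resize(np.load(f"pics/q_{n}.npz")["img"][150:300,190:440,::-1],None,fx=2,fy=2,interpolation=cv2.INTER_CUBIC) for n in("scene","side")]))
E
```

```text
t: 4.97
tool_pos: [0.5058, -0.0236, 0.0065]
tcp_rot: [180.0, 0.0, 69.4]
contact_force: [-1.1, -1.1, 0.7]
grip_width: 0.583
finger_force: 0.8
t: 5.8
tool_pos: [0.5173, 0.007, 0.0065]
tcp_rot: [180.0, -0.0, 69.4]
contact_force: [-0.7, -1.4, 0.2]
grip_width: 0.585
finger_force: 0.9
```

View pics/q.png

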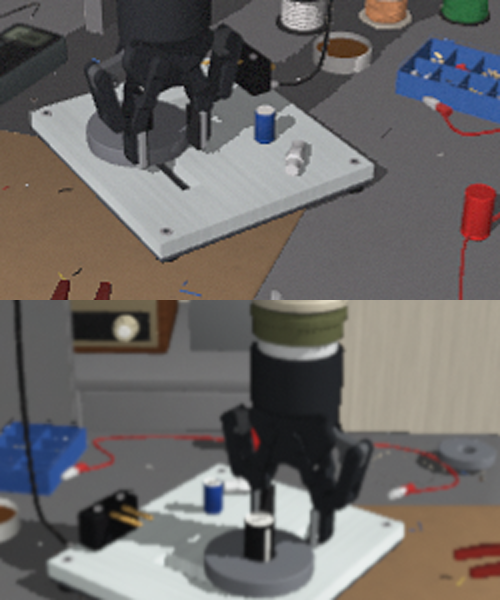

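The disc is in the cradle, the capacitor is upright at side px (320,260), and the loose parts are unmoved. I measure the cap and how far is left to go.

```bash
cat >> h.py <<'E'
T=np.array([.545,.0858]);th=np.radians(-20.55);RJ=np.array([[np.cos(th),-np.sin(th)],[np.sin(th),np.cos(th)]])
jig=lambda w:(1000*(np.array(w)[...,:2]-T)@RJ).round(1)
def cap(f,guess):
    "dark sleeve + bright top near jig guess (mm): returns jig xy of cap top from bright blob"
    c=proj(f,[*(RJ@(np.array(guess)/1000)+T),.074])[0]
    g=f["img"].astype(float).mean(2);m=(g>110).astype(np.uint8)
    n,l,st,ce=cv2.connectedComponentsWithStats(m,connectivity=4)
    return [(ce[i].round(1).tolist(),int(st[i,4]),jig(ray(f,[ce[i]],.074))[0].tolist()) for i in range(1,n) if 30<st[i,4]<250 and np.hypot(*(ce[i]-c))<14]
E
python3 - <<'E'
from h import *
from workcell import readout
B0=np.load("pics/side0.npz");print(cap(B0,(0,-83)))
B=np.load("pics/q_side.npz");print(jig(ray(B,[[319.5,260.5]],.074)),cap(B,(0,-33)))
p=readout.observe()["tool_pos"];print(p,jig(p))
E
```

```text
[]
[[ -3.  -28.9]] []
[0.51736444 0.00718662 0.00646294] [  1.7 -83.3]
```

```bash
python3 -m crank '[[[50,0.13,0,0,0],[50,0.26,0,0,0],[50,0.4,0,0,0],[50,0.53,0,0,0],[50,0.66,0,0,0],[50,0.8,0,0,0],[50,0.93,0,0,0],[50,1.03,0,0,0],[50,1.1,0,0,0],[50,1.1,0,0,0]]]'; for i in 1; do python3 -m crank '[[[50,0.04,0,0,0],[50,0.08,0,0,0],[50,0.08,0,0,0]]]';python3 -m crank '[[[50,0.04,0,0,0],[50,0.08,0,0,0],[50,0.08,0,0,0]]]'; done; python3 - <<'E'
from h import *
from workcell import imaging
f=imaging.grab_frame("side");np.savez("pics/r_side.npz",**f)
c=proj(f,[*(RJ@[0,-.002]+T),.074])[0];print(c)
x,y=c.round().astype(int);print(f["img"].mean(2)[y-12:y+14,x-14:x+15].astype(int))
E
```

```text
t: 6.73
tool_pos: [0.527, 0.0328, 0.0065]
tcp_rot: [180.0, -0.0, 69.5]
contact_force: [-0.7, -0.4, -0.1]
grip_width: 0.586
finger_force: 0.2
t: 6.98
tool_pos: [0.5275, 0.0343, 0.0065]
tcp_rot: [-180.0, -0.0, 69.4]
contact_force: [-1.2, -0.5, -1.0]
grip_width: 0.586
finger_force: 0.5
t: 7.23
tool_pos: [0.5283, 0.0362, 0.0065]
tcp_rot: [180.0, -0.0, 69.4]
contact_force: [-0.1, -1.0, -0.6]
grip_width: 0.585
finger_force: 0.6
[308.09904666 266.51606207]
[[ 53  58  62  67  72  90 137 188 212 208 164  83  67 103  98  50  20  19
   22  30  33  37  73 150 206 220 220 221 221]
 [ 88  90  93  97 110 130 175 208 217 208 165  83  67 101  98  51  20  18
   21  30  33  39  81 159 209 220 221 222 222]
 [155 154 154 156 166 180 204 217 218 208 164  84  70 103  98  51  20  18
   23  31  33  40  90 171 212 221 221 221 220]
 [205 204 204 204 207 211 216 219 218 209 164  86  76 104  97  50  19  19
   26  32  34  40  94 174 213 220 220 219 217]
 [215 216 216 216 216 218 219 219 219 209 164  87  76 105  97  51  20  22
   30  34  34  41  93 173 213 218 218 216 217]
 [216 215 217 216 217 218 219 219 218 208
[... 1800 characters left out ...]
 45  22  16  14  17  17  17  18  18  22  42 102
  168 163  85  35  46  57  61  60  61  60  62]
 [ 61  61  61  61  62  58  44  24  15  14  15  16  16  17  17  22  42 106
  168 162  86  35  46  59  62  62  61  61  61]
 [ 61  61  61  61  62  58  44  24  15  16  15  14  17  17  19  22  45 109
  168 161  84  36  47  58  64  67  66  67  66]
 [ 61  62  62  62  61  59  44  24  15  14  16  15  16  17  19  22  46 108
  165 153  79  34  46  59  68  81  86  87  86]
 [ 61  62  62  62  61  58  45  24  14  16  16  17  16  18  18  22  46 108
  161 140  69  33  45  60  77  99 106 107 107]
 [ 62  62  62  62  60  58  45  23  15  15  16  16  16  17  18  22  45 107
  159 136  66  33  48  69  90 107 113 113 114]]
```

The cap is at about y=-2 to -3 mm, so I continue to the stop.

```bash
for i in 1; do python3 -m crank '[[[50,0.04,0,0,0],[50,0.08,0,0,0],[50,0.08,0,0,0]]]';python3 -m crank '[[[50,0.04,0,0,0],[50,0.08,0,0,0],[50,0.08,0,0,0]]]'; done
```

```text
t: 7.53
tool_pos: [0.529, 0.0381, 0.0065]
tcp_rot: [180.0, -0.0, 69.4]
contact_force: [-0.5, -0.4, -0.6]
grip_width: 0.588
finger_force: 0.5
t: 7.78
tool_pos: [0.5297, 0.04, 0.0065]
tcp_rot: [180.0, -0.0, 69.4]
contact_force: [-1.3, -0.9, -0.0]
grip_width: 0.588
finger_force: 0.5
```

```bash
python3 -m crank '[[[50,0.03,0,0,0],[50,0.05,0,0,0],[50,0.05,0,0,0]]]';python3 -m crank '[[[50,0.03,0,0,0],[50,0.05,0,0,0],[50,0.05,0,0,0]]]'
```

```text
t: 8.03
tool_pos: [0.5301, 0.0411, 0.0065]
tcp_rot: [180.0, -0.0, 69.4]
contact_force: [-1.5, 0.1, -0.6]
grip_width: 0.582
finger_force: 0.6
t: 8.28
tool_pos: [0.5302, 0.0416, 0.0064]
tcp_rot: [180.0, 0.1, 69.4]
contact_force: [-1.5, -5.1, 1.5]
grip_width: 0.584
finger_force: 2.3
```

The corner wall is reached: 5 N, with the carrier at y≈+2. I back off, rise, turn 90° and go to the disc's -x side.

```bash
python3 -m crank '[[[50,-0.2,0,0,0],[50,-0.5,0,0,0],[50,-0.8,0,0,0],[50,-0.8,0,-0.6,0],[50,-0.8,0,-1.4,0],[50,-0.8,0,-2.2,0],[50,-0.8,0,-3,0],[50,-0.8,0,-3.7,0],[50,-0.8,0,-4,0],[50,-0.8,0,-4,0]]]' && python3 -m crank '[[[50,0.25,-0.25,0,-0.12],[50,0.5,-0.5,0,-0.24],[50,0.8,-0.8,0,-0.36],[50,1.1,-1.1,0,-0.48],[50,1.4,-1.4,0,-0.6],[50,1.7,-1.7,0,-0.72],[50,2,-2,0,-0.84],[50,2.3,-2.3,0,-0.96],[50,2.6,-2.5,0,-1.08],[50,2.72,-2.63,0,-1.2]]]' && python3 -m crank '[[[50,0,0,0,-0.12],[50,0,0,0,-0.24],[50,0,0,0,-0.372],[50,0,0,0,-0.372],[50,0,0,0,-0.372]]]'; python3 - <<'E'
from h import *
from workcell import imaging,readout
p=readout.observe();print(jig(p["tool_pos"]),p["tcp_rot"],p["joint_positions"])
f=imaging.grab_frame("side");c=proj(f,[*(RJ@[0,.002]+T),.074])[0];print(c)
x,y=c.round().astype(int);print(x,y);print(f["img"].mean(2)[y-6:y+8,x-14:x+15].astype(int))
E
```

```text
t: 9.12
tool_pos: [0.5249, 0.023, 0.1084]
tcp_rot: [179.8, -0.1, 69.4]
contact_force: [0.4, -0.1, -0.1]
grip_width: 0.588
finger_force: 0.0
t: 9.95
tool_pos: [0.4845, 0.1109, 0.1049]
tcp_rot: [-179.9, -0.1, 138.6]
contact_force: [0.3, 0.0, -0.5]
grip_width: 0.587
finger_force: 0.0
t: 10.37
tool_pos: [0.485, 0.1101, 0.1053]
tcp_rot: [-180.0, -0.1, 159.3]
contact_force: [0.0, -0.5, 0.4]
grip_width: 0.586
finger_force: 0.0
[-64.7   1.7] [-1.79964512e+02 -9.61405905e-02  1.59322071e+02] [ 3.52629904e+00  1.26558063e+01 -1.88783854e+01  5.85680470e+01
  7.04830948e-03  2.42041922e+01]
[306.58507432 267.52173109]
307 268
[[217 217 218 219 220 220 220 219 218 219 220 220 221 221 220 220 219 220
  220 219 220 218 218 216 216 216 219 219 221]
 [216 218 219 220 219 220 219 219 219 222 223 223 223 222 221 220 220 219
  219 219 217 216 214 216 217 218 219 219 220]
 [218 219 219 219 219 218 218 219 225 230 230 229 228 227 226 224 222 218
  217 214 214 214 214 217 218 219 220 218 219]
 [218 218 218 218 218 217 213 215 230 235 234 233 232 230 229 226 222 218
  214 209 210 213 216 218 219 218 219 21
[... 517 characters left out ...]
 84  76 110 137 161 197 208 213 219 220 217 202
  182 127  92 145 200 215 217 217 216 214 214]
 [216 216 214 210 193 147  70  44  79 120 144 173 184 185 186 184 173 144
  118  70  68 136 193 211 212 211 211 212 214]
 [199 196 192 184 161 119  54  22  39  60  72  88 100 103 100  94  88  76
   67  42  56 115 164 184 190 191 199 203 210]
 [161 154 148 137 121  89  41  17  17  20  22  27  33  36  35  37  60  94
   99  57  44  85 122 137 145 152 166 176 190]
 [124 121 119 115 107  80  37  16  16  16  18  17  21  21  22  40  90 144
  147  78  43  74 106 114 118 121 128 135 150]
 [113 112 113 113 105  80  37  15  16  16  18  19  19  20  22  46 107 166
  162  86  44  74 105 113 114 114 114 116 121]]
```

The carrier stands in the corner (cap at jig ≈(0,2)). I descend.

```bash
python3 -m crank '[[[50,0,0,0.7,0],[50,0,0,1.4,0],[50,0,0,2.1,0],[50,0,0,2.7,0],[50,0,0,3.2,0],[50,0,0,3.5,0],[50,0,0,3.7,0],[50,0,0,3.85,0],[50,0,0,3.92,0],[50,0,0,3.92,0]]]' && python3 -m crank '[[[50,-0.13,0,0,0],[50,-0.26,0,0,0],[50,-0.4,0,0,0],[50,-0.53,0,0,0],[50,-0.66,0,0,0],[50,-0.8,0,0,0],[50,-0.93,0,0,0],[50,-1.06,0,0,0],[50,-1.2,0,0,0],[50,-1.2,0,0,0]]]'; python3 - <<'E'
from h import *
from workcell import readout
p=readout.observe();print(jig(p["tool_pos"]),p["tcp_rot"])
E
```

```text
t: 11.25
tool_pos: [0.486, 0.1102, 0.0085]
tcp_rot: [180.0, 0.0, 159.5]
contact_force: [-1.2, -0.6, -0.9]
grip_width: 0.585
finger_force: 0.0
t: 12.08
tool_pos: [0.5145, 0.0993, 0.0084]
tcp_rot: [-180.0, 0.0, 159.5]
contact_force: [-1.7, -0.3, 0.9]
grip_width: 0.589
finger_force: 1.0
[-33.3   1.9] [-1.79980542e+02  2.70341681e-02  1.59472814e+02]
```

```bash
python3 -m crank '[[[50,-0.13,0,0,0],[50,-0.26,0,0,0],[50,-0.4,0,0,0],[50,-0.53,0,0,0],[50,-0.66,0,0,0],[50,-0.8,0,0,0],[50,-0.93,0,0,0],[50,-1.06,0,0,0],[50,-1.2,0,0,0],[50,-1.2,0,0,0]]]'; python3 -m crank '[[[50,-0.13,0,0,0],[50,-0.26,0,0,0],[50,-0.4,0,0,0],[50,-0.5,0,0,0],[50,-0.6,0,0,0],[50,-0.68,0,0,0],[50,-0.68,0,0,0]]]'; python3 - <<'E'
from h import *
from workcell import imaging,readout
p=readout.observe();print(jig(p["tool_pos"]),p["tcp_rot"])
f=imaging.grab_frame("side");c=proj(f,[*(RJ@[.063,.001]+T),.074])[0]
x,y=c.round().astype(int);print(c);print(f["img"].mean(2)[y-6:y+8,x-14:x+15].astype(int))
E
```

```text
t: 12.92
tool_pos: [0.5432, 0.0889, 0.0086]
tcp_rot: [180.0, 0.1, 159.5]
contact_force: [-1.5, -0.8, 0.3]
grip_width: 0.586
finger_force: 0.7
t: 13.5
tool_pos: [0.5586, 0.083, 0.0085]
tcp_rot: [180.0, 0.0, 159.5]
contact_force: [-1.8, -0.1, -0.3]
grip_width: 0.588
finger_force: 0.8
[13.7  2.2] [1.79994909e+02 4.37361727e-02 1.59485599e+02]
[276.00638486 255.89432274]
[[100 101 111 118  85  41  24  29  44  49  49  46  36  26  22  25  33  36
   38  38  38  46  60  52  52 106 163 181 165]
 [107 119 141 159 124  59  24  27  41  47  48  48  39  28  22  24  30  36
   37  37  37  39  38  31  31  64 120 163 170]
 [137 160 182 194 161  81  28  26  33  43  48  47  43  30  23  23  29  36
   38  37  38  37  33  24  22  30  56  97 120]
 [182 200 208 211 189 106  36  22  27  34  39  43  42  31  24  23  28  36
   37  38  37  37  34  28  24  23  27  38  53]
 [208 214 215 214 197 122  48  24  22  26  30  34  35  29  23  22  25  33
   37  37  38  38  36  30  25  24  24  23  23]
 [207 210 212 213 201 138  60  25  22  24  24  26  25  24  21  21  24  32
   36  38  38  37  37  30  27  24  26  24  23]
 [17
[... 264 characters left out ...]
117  45  22  22  21  22  21  22  21  21  23  28
   34  38  37  38  38  37  58 110 132 107  58]
 [172 167 159 161 185 191 133  57  25  22  22  22  20  22  23  22  23  27
   34  36  37  38  37  40  81 155 186 166 101]
 [204 202 193 186 199 196 145  66  26  21  22  21  22  21  21  21  23  25
   31  37  38  38  38  41  93 172 202 191 138]
 [209 209 205 198 194 180 139  67  26  21  20  22  23  22  24  20  21  24
   30  36  37  37  38  44  93 166 191 189 148]
 [199 190 180 170 152 130 101  51  23  21  20  23  27  27  25  23  21  23
   29  36  38  37  37  43  77 132 154 157 124]
 [164 138 116 101  87  76  59  32  22  21  22  25  32  35  29  25  23  22
   28  35  37  37  37  40  62 102 117 114  79]]
```

```bash
python3 -m crank '[[[50,-0.06,0,0,0],[50,-0.12,0,0,0],[50,-0.18,0,0,0],[50,-0.24,0,0,0],[50,-0.28,0,0,0],[50,-0.28,0,0,0]]]'; python3 -m crank '[[[50,-0.03,0,0,0],[50,-0.06,0,0,0],[50,-0.06,0,0,0]]]'; python3 -m crank '[[[50,-0.03,0,0,0],[50,-0.05,0,0,0],[50,-0.05,0,0,0]]]'
```

```text
t: 14.05
tool_pos: [0.5648, 0.0807, 0.0085]
tcp_rot: [180.0, 0.0, 159.5]
contact_force: [-2.1, -0.2, 0.9]
grip_width: 0.589
finger_force: 1.0
t: 14.3
tool_pos: [0.566, 0.0802, 0.0085]
tcp_rot: [-180.0, 0.0, 159.5]
contact_force: [-2.1, -0.9, 0.7]
grip_width: 0.585
finger_force: 1.2
t: 14.55
tool_pos: [0.5672, 0.0798, 0.0085]
tcp_rot: [-180.0, 0.0, 159.5]
contact_force: [-1.9, -0.3, 0.4]
grip_width: 0.584
finger_force: 1.2
```

```bash
python3 -m crank '[[[50,-0.02,0,0,0],[50,-0.04,0,0,0],[50,-0.04,0,0,0]]]'; python3 -m crank '[[[50,-0.02,0,0,0],[50,-0.04,0,0,0],[50,-0.04,0,0,0]]]'
```

```text
t: 14.8
tool_pos: [0.5681, 0.0794, 0.0085]
tcp_rot: [-180.0, 0.0, 159.5]
contact_force: [-2.2, -0.3, 0.1]
grip_width: 0.588
finger_force: 1.2
t: 15.05
tool_pos: [0.5685, 0.0792, 0.0084]
tcp_rot: [-180.0, -0.0, 159.5]
contact_force: [-3.5, 0.5, 1.3]
grip_width: 0.589
finger_force: 1.9
```

```bash
python3 -m crank '[[[50,-0.02,0,0,0],[50,-0.03,0,0,0],[50,-0.03,0,0,0]]]' && python3 -m crank '[[[50,0.1,0,0,0],[50,0.3,0,0,0],[50,0.6,0,0,0],[50,0.9,0,0,0],[50,0.9,0,-0.6,0],[50,0.9,0,-1.5,0],[50,0.9,0,-2.5,0],[50,0.9,0,-3.5,0],[50,0.9,0,-4,0],[50,0.9,0,-4,0]]]' && python3 -m crank '[[[50,1,0,-0.3,0],[50,2,0,-0.6,0],[50,3,0,-1,0],[50,3,0,-1,0]]]'; python3 - <<'E'
from h import *
from workcell import imaging
fs=[imaging.grab_frame(n) for n in("scene","side")]
for f in fs: print(proj(f,[[*(RJ@[.07,0]+T),.074],[*(RJ@[.07,0]+T),.026]]))
cv2.imwrite("pics/fin.png",np.vstack([cv2.resize(f["img"][y:y+100,x:x+200,::-1],None,fx=3,fy=3,interpolation=cv2.INTER_CUBIC) for f,(x,y) in zip(fs,[(190,160),(205,225)])]))
E
```

```text
t: 15.3
tool_pos: [0.5687, 0.0791, 0.0083]
tcp_rot: [-180.0, -0.1, 159.5]
contact_force: [-5.3, 0.5, 2.1]
grip_width: 0.586
finger_force: 2.7
t: 16.13
tool_pos: [0.5508, 0.0871, 0.1121]
tcp_rot: [179.9, 0.4, 159.5]
contact_force: [-0.3, 0.5, -0.5]
grip_width: 0.583
finger_force: 0.0
t: 16.47
tool_pos: [0.4738, 0.1143, 0.1336]
tcp_rot: [-180.0, -0.2, 159.6]
contact_force: [-1.0, 0.2, -0.5]
grip_width: 0.589
finger_force: 0.0
[[282.55390675 177.56190449]
 [282.95280459 200.39286949]]
[[273.1169835  254.45779375]
 [273.88950825 279.55475443]]
```

View pics/fin.png

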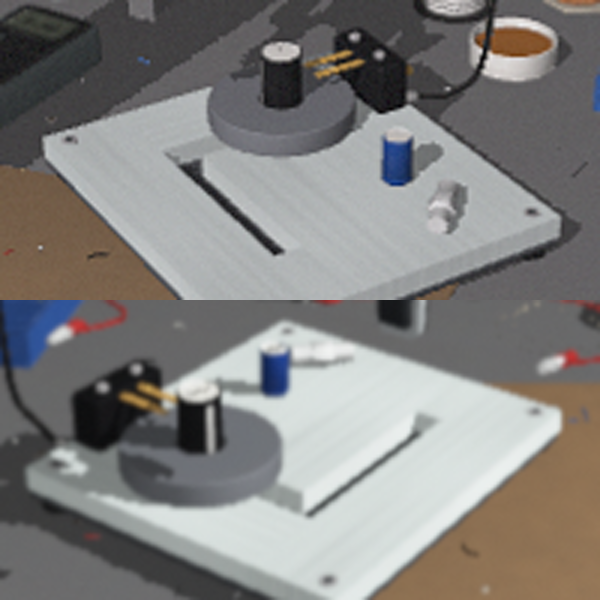

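The disc is home at the end of the short leg. The cap top is at scene px (284,177) against (283,178) predicted. The capacitor stands upright in front of the leaves, the blue capacitor and adapter are in place, and the gripper is clear. I hand in.

```bash
python3 -c "
from workcell import workorder
print(workorder.sign_off())"
```

```text
the job is handed in; nothing more can be done
None
```

The job is handed in: the carrier was pushed along the long leg to the corner stop, then along the short leg to its end stop, by about 16.5 s of the 42 s limit. In the final pictures the capacitor stands upright in front of the contact block and the two loose parts look unmoved; the sign-off gave no verdict.

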